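# Fit the filter, then hold the polishing guard open

### The job

Get the goldsmith's polishing box ready for a mop change: take the filter cassette out of the wooden stand, slide it fully home into the slot of the blue housing on the side of the box and let go of it, then lift the clear guard by its steel bar and finish holding it steady at 50 degrees open (give or take 8), because it falls shut if released. The program ends while the gripper is still holding the guard up; leave the jar, the mortar and the block of polish where they are.

Things in the scene. Friction and masses are not known exactly. Their poses are not given: they have to be found in the camera images.
- hood: polishing dust box fixed to the bench: grey open-topped box 170 (x) x 220 (y) x 130 mm high with a mop on a spindle inside, and on its +y side a blue filter housing 150 (x) x 60 (y) x 150 mm high, centred 140 mm from the box centre. Origin: centre of the grey box's underside, on the bench; x points away from the robot (yaw within about 0.25 rad of the world's), y towards the filter housing, z up
- slot_mouth (a point): centre of the slot's mouth in the flat top of the blue housing, 150 mm above the bench. The slot is vertical, 102.5 mm long along the hood's x, 11.5 mm wide along the hood's y, 85 mm deep with a solid floor, its edges chamfered 3 mm. Axes as the hood's
- guard_hinge (a point): middle of the guard's hinge line, along the hood's y, at the far (+x) top edge of the grey box, 130 mm above the bench and 85 mm from the box centre. Fixed to the box; axes as the hood's
- guard (a joint): angle of the guard, rad: 0 shut (lying level on the box), growing as its near edge rises; limit 1.6. The guard is a clear plate 170 x 220 x 6 mm with a red frame, about 0.36 kg with its bar; free hinge with no catch, so it falls shut from any angle below about 1.5. 50 degrees is 0.873
- guard_bar (a point): steel bar handle of the guard: 12 mm round bar, 100 mm long, parallel to the hinge, 42 mm in front of the plate's near edge, so 212 mm from the hinge line and 6 mm above it when shut (136 mm above the bench). Pinch it from above, a finger before and behind it; it may roll between them. Origin: middle of the bar's axis; y along the bar, x towards the plate, turning with the guard
- filter: filter cassette: flat slab 100 (x) x 9 (y) x 85 mm (z), white with brown pleats, with an orange tab 40 (x) x 9 (y) mm, 32 mm tall, on the middle of its top edge; about 0.12 kg. Starts upright in the wooden stand, tab up. Origin: centre of the slab's lower edge; z up, the tab spans z 85 to 117 mm. Either way round fits. Home in the slot, its shoulders are flush with the housing's top
- stand: wooden block 140 (x) x 60 (y) x 45 mm high, fixed to the bench, with a slot 103 x 12 mm along its x, 35 mm deep, in which the filter stands loosely. Origin: centre of its underside; z up
- jar: bystander: jar 56 mm across, 75 mm high. Origin: centre of its underside
- mortar: bystander: white ceramic bowl 84 mm across, 55 mm high. Origin: centre of its underside
- rouge: bystander: red-brown block of polish 35 x 60 x 28 mm. Origin: centre of its underside
Things that resemble listed ones, but are neither listed nor needed, are in the scene too. Of the things like the filter, leave any that is green or pink; of the rest the larger one is meant.

How it is judged:
By the outcome, as a careful person would: the job done as asked, in the order asked, and still so for the second after the job is handed in, while the arm keeps its last pose, push and grip.
It also fails if it takes over 69 s, if anything falls off the work surface, if the arm or the gripper's body presses on something with over 40 N, if the wrist force passes 120 N, or if a joint passes its speed limit or range.

### The arm

A 7-joint arm with a two-finger parallel gripper is mounted at the origin on the work surface. World frame = base frame: x ahead of the robot, y to its left, z up, the work surface at z = 0. Lengths are in m, angles in degrees, forces in N, time in s.
With the tool pointing down it reaches from about 0.425 to 0.925 m from the base axis. Payload 6.8 kg.
Tool frame: the origin (TCP) lies between the finger pads, 19 mm behind the fingertips; this is the grasp point; z points along the fingers, y is the line along which they close (so a half turn about z gives the same grasp; the last joint's range is limited). The gripper opens to 85 mm and grips with 20 to 120 N. Pads are 22 mm wide; open, the fingers measure 114 mm over their backs; the gripper's body (76 mm by 85 mm) begins 54 mm behind the grasp point. The pads swing forward as they close: fully open they stand 13 mm farther back than shut.
Start: joints at [67.775, 27.33, 1.283, 89.118, -0.659, 63.558, -4.761], TCP at [0.186, -0.649, 0.25] pointing down, gripper open.
Joint ranges: [-169.35, 169.35], [-19.33, 120.38], [-80.79, 83.38], [13.8, 139.57], [-78.32, 258.32], [9.67, 109.79], [-169.56, 169.56]. Speed limits (degrees/s): [136.94, 136.94, 180, 180, 180, 180, 180].

### API

Orientations are given as a 3x3 rotation matrix whose columns are the frame's x, y, z axes.
In Python, from workcell import bot gives the robot as it stands.
- The arm moves only by the tool drive_tool, never from a script. Its argument "moves" is one flat list of numbers, 5 for each row, row after row: the shift along the world's x, y, z in cm, then the turn about the world's z in degrees, then the finger opening in cm, from 0 to 8.54. In form: [tx, ty, tz, spin, fingers, tx, ty, tz, spin, fingers, ...]. A call has 1 to 20 rows; each row shifts and turns the commanded pose from where the row before left it; what a row does not reach is not made up. A row lasts 1/12 s, in which the tool goes at most 41.7 mm and 7.16 degrees, less where a joint would pass 70% of its speed; a pose out of reach is approached as far as the arm can. A call with a gripper value outside its range is refused whole. The fingers move at their own pace and stop on an object; "grip_force" is the grip in N (left out, the last holds). Time passes only in rows, so rows that do not move let the fingers close. It gives the time, the measured TCP pose, the force, the opening and the grip force at its end, in the units of the state.
- bot.observe(): the state, without advancing time (a new reading comes with each control period).
- bot.get_image(name): name is "scene" or "top" or "wrist"; returns a dict with "pixels" (400x640x3 uint8, blue, green, red), "depth" (400x640 float32, m along the optical axis (not along the pixel's ray), 0 where there is no reading), "fx", "fy", "cx", "cy" (pixels), "extrinsics" (4x4, takes a point from camera to world coordinates); the wrist camera has in their place "tool_from_camera" (4x4, takes a point from camera to tool coordinates, whose origin is the TCP and whose axes are the flange's). Camera axes: x right, y down, z forward; pixel columns grow to the right and rows downward; lengths in m; the calibration is good to about 2 mm. A picture is of the moment at which its call begins: read the wrist's pose just before it.
- bot.close_job(): hands the job in; it is judged then, once.
Trained networks look in the newest picture that a camera, given by its name, has taken for a name from the list of things; names that differ only in an ending like _2 or _b are one class to them, and where a whole thing is asked for, a point or a joint stands for the part that bears it (a point fixed in the world has none). Each returns a list of dicts, best first, with "p" (0 to 1); they miss things now and then, are a little off and sometimes report something else, mostly with a low value. They report only what shows in the picture. A call takes as long as a camera call. They do not tell look-alikes from the thing itself.
- bot.search_frame(camera, thing): "bbox" ([left, top, width, height] in pixels, round what is visible of it).
- bot.cut_out(camera, thing): "region" (400x640 bool, what is visible of it) and "bbox" ([left, top, width, height] in pixels, round what is visible of it).
The state is a dict: "time_s": time; "q": joint angles; "dq": joint speeds; "effort": joint torques, N m; "ee_pos": TCP position; "eef_rot": TCP orientation; "ft_force": force on the tool from outside, world axes, zero at the start; "moment": the same for the moment, N m; "width": opening from 0.0 (shut) to 1.0 (fully open); "grip_force": force on a finger pad.
Only numpy, scipy, OpenCV 4.12 (cv2) and the standard library are available. Lean on these libraries where they do the work, as an engineer would, in place of code of your own. Each camera call takes 0.05 s, during which the arm holds its last target. There are 200 camera calls.

## Working session

There is one attempt and no reset: what is moved stays moved. The work goes in short steps, Python scripts to look and compute and a tool call to move; the robot and the scene stay as the last step left them, time stands still between calls to the robot, and variables do not carry over. Pictures are saved under pics/ and viewed, at most 10 in all, crops included, and the job is handed in when it is done.

Besides the shell and the picture viewer there is one more tool, called after "Emit:" in YAML: its name, and indented under it one key for each argument. drive_tool: Moves the arm, as the interface text tells. Its arguments: {"type":"object","properties":{"moves":{"type":"array"},"grip_force":{"type":"number"}},"required":["moves"]}

```bash
mkdir -p pics; ls
cat > h.py <<'E'
import numpy as np, cv2
from workcell import bot
def pts(im, mask=None):
    d=im["depth"]; v,u=np.nonzero((d>0)&(mask if mask is not None else True))
    z=d[v,u]; P=np.c_[(u-im["cx"])/im["fx"]*z,(v-im["cy"])/im["fy"]*z,z]
    E=im["extrinsics"]; return P@E[:3,:3].T+E[:3,3],u,v
E
python3 - <<'E'
from h import *
o=bot.observe(); print(o["time_s"],o["ee_pos"],o["eef_rot"],o["width"],o["ft_force"])
ims={}
for c in("scene","top"):
    im=bot.get_image(c); ims[c]=im; cv2.imwrite(f"pics/{c}0.png",im["pixels"]); np.savez(f"{c}0.npz",**im)
    for t in("filter","stand","hood","guard","guard_bar","jar","mortar","rouge"):
        for r in bot.cut_out(c,t)[:4]:
            P,u,v=pts(im,r["region"])
            print(c,t,round(r["p"],2),r["bbox"],np.round(np.median(P,0),3) if len(P) else None, np.round(np.percentile(P,98,axis=0),3) if len(P) else None)
E
```

```text
pics
0.0 [ 0.18623209 -0.648198    0.24897769] [[ 9.61108217e-01  2.76171191e-01 -6.84740227e-04]
 [ 2.76171991e-01 -9.61106562e-01  1.79104822e-03]
 [-1.63472406e-04 -1.91049723e-03 -9.99998162e-01]] 0.9955296028332935 [ 0.99374149 -0.46667744  0.38983   ]
scene filter 0.63 [362.2, 178.4, 28.4, 21.6] [0.495 0.164 0.044] [0.515 0.194 0.091]
scene filter 0.61 [419.0, 193.7, 28.5, 23.9] [0.607 0.303 0.04 ] [0.625 0.33  0.082]
scene filter 0.57 [408.1, 153.1, 6.8, 27.5] [0.465 0.281 0.089] [0.497 0.293 0.129]
scene filter 0.49 [445.2, 148.6, 9.9, 36.7] [0.491 0.419 0.059] [0.52  0.479 0.119]
scene stand 0.62 [397.2, 153.6, 23.8, 40.0] [0.483 0.274 0.044] [0.523 0.32  0.049]
scene hood 0.63 [255.4, 172.9, 115.0, 101.3] [ 0.623 -0.08   0.137] [0.666 0.06  0.152]
scene guard 0.93 [256.1, 173.3, 92.1, 74.7] [ 0.578 -0.106  0.138] [0.659 0.001 0.142]
scene guard_bar 0.81 [254.7, 174.5, 92.5, 70.6] [ 0.578 -0.105  0.138] [0.658 0.001 0.142]
scene guard_bar 0.45 [253.1, 172.7, 113.4, 98.8] [ 0.624 -0.08   0.137] [0.666 0.061 0.152]
scene jar 0.86 [181.7, 231.3, 22.8, 26.6] [ 0.544 -0.411  0.05
[... 501 characters left out ...]
9] [0.624 0.33  0.083]
top stand 0.61 [184.9, 214.0, 41.1, 56.7] [0.442 0.276 0.044] [0.516 0.329 0.048]
top stand 0.23 [281.7, 156.3, 111.6, 92.0] [ 0.571 -0.077  0.136] [0.66  0.061 0.151]
top hood 0.59 [280.3, 158.5, 112.0, 90.5] [ 0.57  -0.077  0.136] [0.661 0.061 0.151]
top guard 0.86 [304.7, 157.9, 87.8, 89.5] [ 0.57  -0.101  0.136] [0.657 0.003 0.142]
top guard_bar 0.69 [304.9, 154.4, 88.2, 88.0] [ 0.571 -0.102  0.136] [0.658 0.003 0.142]
top jar 0.75 [448.2, 207.9, 22.5, 24.8] [ 0.523 -0.404  0.071] [ 0.549 -0.386  0.077]
top mortar 0.96 [230.7, 144.4, 30.1, 29.1] [0.686 0.189 0.03 ] [0.715 0.22  0.057]
top rouge 0.51 [266.0, 263.4, 26.4, 21.3] [0.363 0.085 0.027] [0.384 0.114 0.031]
```

Run:
```python
import cv2
a=cv2.imread("pics/top0.png")[120:310,110:490]
b=cv2.imread("pics/scene0.png")[130:290,160:480]
cv2.imwrite("pics/a.png",cv2.resize(a,None,fx=2.1,fy=2.1,interpolation=2))
cv2.imwrite("pics/b.png",cv2.resize(b,None,fx=2.5,fy=2.5,interpolation=2))
```

```text
(no output)
```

View pics/a.png

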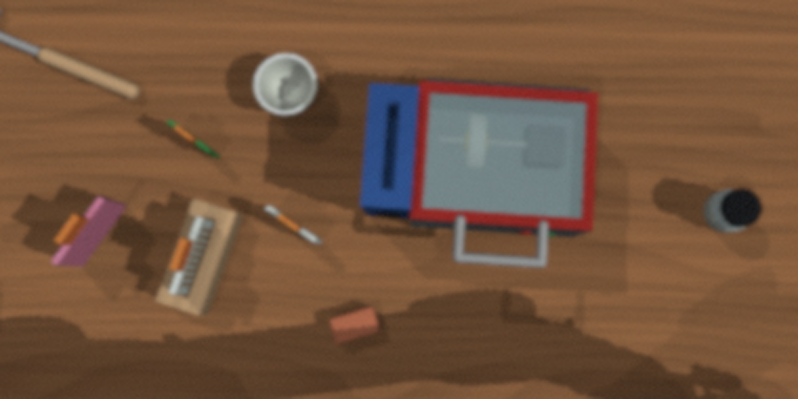

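View pics/b.png

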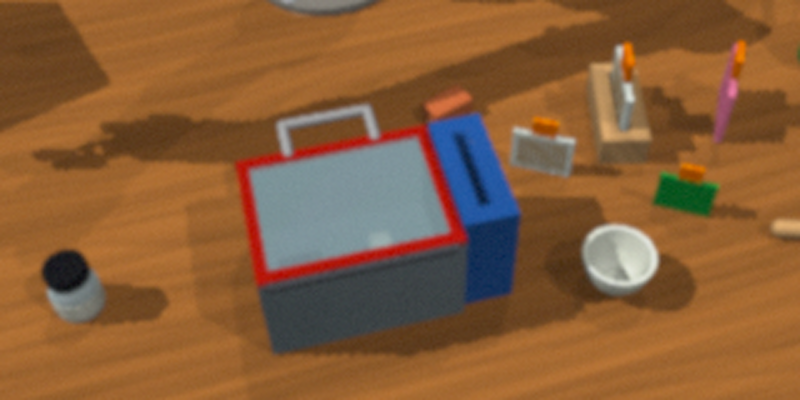

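The white cassette stands in the wooden stand (crop pixels about 190,255). The pink, green and small white ones are look-alikes. The slot is at about (390,145) and the bar at about (500,262). Next I'll measure poses.

```bash
cat >> h.py <<'E'
def rect(P):
    (c,s,a)=cv2.minAreaRect(np.float32(P[:,:2]*1000)); return np.round(c,1),np.round(s,1),round(a,1)
def hsv(im): return cv2.cvtColor(im["pixels"],cv2.COLOR_BGR2HSV).astype(int)
E
python3 - <<'E'
from h import *
for c in("top","scene"):
    im=dict(np.load(f"{c}0.npz")); H=hsv(im)
    P,u,v=pts(im); h,s,val=[H[v,u,i] for i in range(3)]
    near=lambda x,y,r: np.hypot(P[:,0]-x,P[:,1]-y)<r
    A=(P[:,2]>.10)&(P[:,2]<.135)&near(.45,.285,.08); print(c,"tab",A.sum(),rect(P[A]),np.percentile(P[A][:,2],[5,95]))
    A=(P[:,2]>.06)&(P[:,2]<.135)&near(.45,.285,.08); print(c,"slab",A.sum(),rect(P[A]))
    A=(P[:,2]>.04)&(P[:,2]<.05)&near(.45,.285,.1); print(c,"stand",A.sum(),rect(P[A]))
    A=(P[:,2]>.145)&(P[:,2]<.157)&near(.57,.04,.13);print(c,"housing",A.sum(),rect(P[A]))
    B=A&(val<60); print("slot dark",B.sum(), rect(P[B]) if B.sum()>3 else 0)
    A=(P[:,2]>.125)&(P[:,2]<.15)&near(.57,-.1,.2)&(s>150)&((h<10)|(h>170));print(c,"red frame",A.sum(),rect(P[A]))
    A=(P[:,2]>.115)&(P[:,2]<.15)&near(.44,-.12,.12)&(s<70);print(c,"bar+",A.sum(),rect(P[A]))
E
```

```text
top tab 100 (array([448.3, 289.1]), array([10.2, 39.8]), 72.5) [0.10342256 0.12856855]
top slab 315 (array([448.4, 289.3]), array([10.9, 98.9]), 73.2)
top stand 776 (array([448.5, 289.9]), array([ 61.7, 139.8]), 73.0)
top housing 1190 (array([577.6,   8.8]), array([119.2, 157.8]), 87.5)
slot dark 0 0
top red frame 1139 (array([ 577.2, -102.1]), array([220.1, 171.8]), 87.4)
top bar+ 1481 (array([ 501.7, -109.6]), array([170.1, 116.7]), 88.6)
scene tab 63 (array([454.1, 286. ]), array([ 9.5, 48.6]), 74.6) [0.10170061 0.12927054]
scene slab 193 (array([450.2, 287.3]), array([  9.6, 100.3]), 73.4)
scene stand 441 (array([449.9, 288.1]), array([ 61.3, 143.7]), 72.6)
scene housing 864 (array([573.2,   7.1]), array([120.7, 170.1]), 87.2)
slot dark 0 0
scene red frame 939 (array([ 576.6, -103. ]), array([219.6, 174.8]), 87.5)
scene bar+ 963 (array([ 502.3, -109.7]), array([172.5, 115. ]), 87.3)
```

Emit:
drive_tool:
  moves: [1.6,2.8,0.4,7,8.5,1.6,2.8,0.4,7,8.5,1.6,2.8,0.4,7,8.5,1.6,2.8,0.4,7,8.5,1.6,2.8,0.4,7,8.5,1.6,2.8,0.4,7,8.5,1.6,2.8,0.4,7,8.5,1.6,2.8,0.4,7,8.5,1.6,2.8,0.4,7,8.5,1.6,2.8,0.4,7,8.5,1.6,2.8,0.4,7,8.5,1.6,2.8,0.4,7,8.5,1.6,2.8,0.4,7,8.5,1.6,2.8,0.4,7,8.5,1.6,2.8,0.4,7,8.5,1.6,2.8,0.4,7,8.5,1.6,2.8,0.4,7,8.5,1.6,2.8,0.4,7,8.5,1.6,2.8,0.4,7,8.5,1.6,2.8,0.4,7,8.5]

```text
time_s: 2.57
ee_pos: [0.5069, -0.0874, 0.3305]
eef_rot: [[-0.916, 0.401, 0.001], [0.401, 0.916, -0.0], [-0.001, -0.0, -1.0]]
ft_force: [0.7, -1.3, -0.7]
width: 0.992
grip_force: 0.0
```

```bash
cat >> h.py <<'E'
def wrist():
    o=bot.observe(); im=dict(bot.get_image("wrist"))
    T=np.eye(4); T[:3,:3]=o["eef_rot"]; T[:3,3]=o["ee_pos"]
    im["extrinsics"]=T@im["tool_from_camera"]; im["o"]=o; return im
E
python3 - <<'E'
from h import *
im=wrist(); cv2.imwrite("pics/w1.png",im["pixels"]); np.savez("w1.npz",**{k:im[k] for k in im if k!="o"})
print(im["o"]["time_s"],im["o"]["q"],im["o"]["ee_pos"]); print(im["tool_from_camera"],im["fx"]); print(im["extrinsics"])
E
```

```text
2.5667 [ 37.81215252  11.71280956 -40.0638391  102.87175555   8.11681096
  68.27609492  61.6749643 ] [ 0.50693437 -0.08743731  0.33053423]
[[-1.62599093e-04 -9.49143373e-01 -3.14844138e-01  8.04134675e-02]
 [ 9.99999986e-01 -1.44189625e-04 -8.17625623e-05  1.62596656e-03]
 [ 3.22071359e-05 -3.14844147e-01  9.49143383e-01 -1.24174668e-01]
 [ 0.00000000e+00  0.00000000e+00  0.00000000e+00  1.00000000e+00]] 280.15117926342435
[[ 4.01281265e-01  8.69179803e-01  2.88963348e-01  4.33848721e-01]
 [ 9.15954854e-01 -3.80710444e-01 -1.26831634e-01 -5.36309405e-02]
 [-2.28130281e-04  3.15572540e-01 -9.48901428e-01  4.54646819e-01]
 [ 0.00000000e+00  0.00000000e+00  0.00000000e+00  1.00000000e+00]]
```

View pics/w1.png

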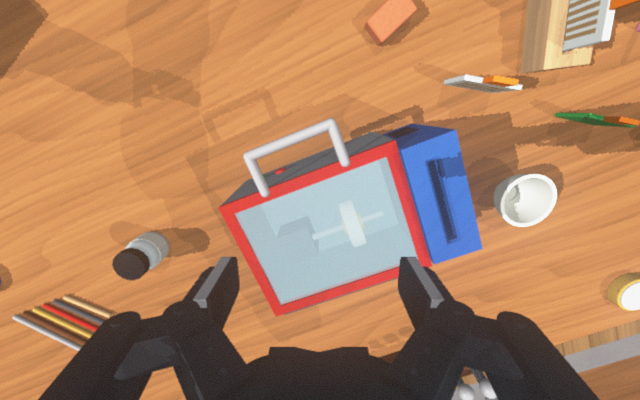

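The wrist view shows the slot at about (443,200), the bar at about (290,140) and the box clearly. I'll measure from it.

```bash
cat >> h.py <<'E'
def ray(im,u,v,z):
    d=np.c_[(np.asarray(u)-im["cx"])/im["fx"],(np.asarray(v)-im["cy"])/im["fy"],np.ones(len(u))]@im["extrinsics"][:3,:3].T
    o=im["extrinsics"][:3,3]; return o+d*((z-o[2])/d[:,2])[:,None]
def slot(im):
    H=hsv(im); P,u,v=pts(im); h,s,val=[H[v,u,i] for i in range(3)]
    A=(P[:,2]>.144)&(P[:,2]<.157)&(h>100)&(h<130)&(s>100)
    m=np.zeros(im["depth"].shape,np.uint8); m[v[A],u[A]]=255
    cs,hi=cv2.findContours(m,cv2.RETR_CCOMP,cv2.CHAIN_APPROX_NONE)
    print("housing",rect(P[A]),np.median(P[A][:,2]))
    for c,q in zip(cs,hi[0]):
        if q[3]>=0 and cv2.contourArea(c)>60:
            c=c[:,0]; print("hole",rect(ray(im,c[:,0],c[:,1],.150)))
def bar(im):
    H=hsv(im); P,u,v=pts(im); h,s,val=[H[v,u,i] for i in range(3)]
    A=(P[:,2]>.11)&(P[:,2]<.15)&(np.hypot(P[:,0]-.45,P[:,1]+.097)<.07)&(P[:,0]<.485)&(s<80)
    print("bar",A.sum(),rect(P[A]),np.percentile(P[A][:,2],[5,50,95,99]))
    A=(P[:,2]>.125)&(P[:,2]<.15)&(s>150)&((h<10)|(h>170)); print("frame",rect(P[A]),np.median(P[A][:,2]))
E
python3 - <<'E'
from h import *
im=dict(np.load("w1.npz")); slot(im); bar(im)
P,u,v=pts(im); A=(P[:,2]>.1)&(P[:,2]<.16)&(u>400)&(u<480)&(v>140)&(v<260);
w=(P[:,2]<.144)&A; print(w.sum(), A.sum(), rect(P[A]))
E
```

```text
housing (array([582.5,  37.8]), array([ 60.5, 149.1]), 87.5) 0.15025012478883693
hole (array([581.1,  36.8]), array([ 12.8, 101.7]), 87.3)
bar 1608 (array([465.1, -97. ]), array([111.4,  42.8]), 88.2) [0.13836469 0.14144158 0.14306694 0.14370283]
frame (array([ 577. , -102.4]), array([220.3, 170.5]), 87.5) 0.13834522825065432
2411 8158 (array([586.3,  35. ]), array([ 90.7, 151.3]), 73.3)
```

Emit:
drive_tool:
  moves: [-0.42,2.69,-0.5,0.5,5,-0.42,2.69,-0.5,0.5,5,-0.42,2.69,-0.5,0.5,5,-0.42,2.69,-0.5,0.5,5,-0.42,2.69,-0.5,0.5,5,-0.42,2.69,-0.5,0.5,5,-0.42,2.69,-0.5,0.5,5,-0.42,2.69,-0.5,0.5,5,-0.42,2.69,-0.5,0.5,5,-0.42,2.69,-0.5,0.5,5,-0.42,2.69,-0.5,0.5,5,-0.42,2.69,-0.5,0.5,5,-0.42,2.69,-0.5,0.5,5,-0.42,2.69,-0.5,0.5,5,0,0,0,0,5]

```text
time_s: 3.87
ee_pos: [0.4452, 0.2931, 0.2598]
eef_rot: [[-0.958, 0.286, -0.001], [0.286, 0.958, 0.003], [0.002, 0.003, -1.0]]
ft_force: [0.2, -0.3, 0.1]
width: 0.586
grip_force: 0.0
```

```bash
cat >> h.py <<'E'
def filt(im,zlo=.118,zhi=.135,r=.08,c=(.448,.289)):
    H=hsv(im); P,u,v=pts(im); h,s,val=[H[v,u,i] for i in range(3)]
    N=np.hypot(P[:,0]-c[0],P[:,1]-c[1])<r; org=(h>5)&(h<20)&(s>180)&(val>120)
    for n,A in (("tabtop",N&(P[:,2]>zlo)&(P[:,2]<zhi)&org),("slabtop",N&(P[:,2]>zlo-.03)&(P[:,2]<zlo-.018)&(s<100))):
        if A.sum()>3: print(n,A.sum(),rect(P[A]),np.percentile(P[A][:,2],[50,95]))
def st():
    o=bot.observe(); R=o["eef_rot"]; print(round(o["time_s"],2),"pos",np.round(o["ee_pos"]*1000,1),"yaw_y",np.round(np.degrees(np.arctan2(R[1][1],R[0][1])),2),"q",np.round(o["q"],0),"w",round(o["width"]*85,1),"F",np.round(o["ft_force"],1),"M",np.round(o["moment"],2),o["grip_force"])
E
python3 - <<'E'
from h import *
st(); im=wrist(); cv2.imwrite("pics/w2.png",im["pixels"]); filt(im)
E
```

```text
3.87 pos [445.2 293.1 259.8] yaw_y 73.41 q [  1.  20. -51. 105.  18.  62.  17.] w 49.8 F [ 0.2 -0.3  0.1] M [ 0.02 -0.02  0.03] 0.0
tabtop 84 (array([447. , 289.9]), array([ 6.9, 37.4]), 73.1) [0.12718179 0.12798931]
slabtop 378 (array([448.4, 289.7]), array([ 8.5, 99.5]), 73.4) [0.09511704 0.09637696]
```

View pics/w2.png

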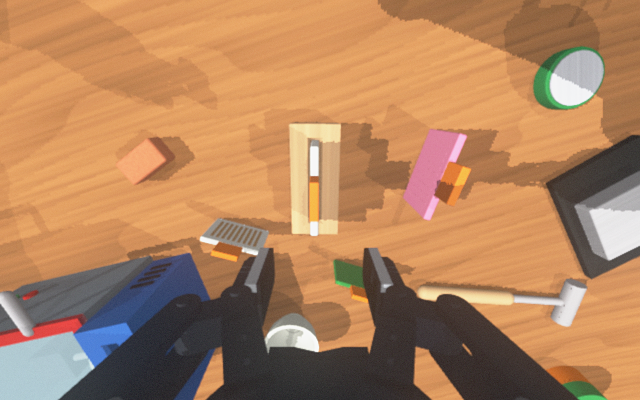

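The cassette is at pixel (314,190), upright in the stand and lined up with the fingers. I'm descending to grasp it.

Emit:
drive_tool:
  moves: [0.3,-0.35,-1,0,5,0,0,-2,0,5,0,0,-2,0,5,0,0,-2,0,5,0,0,-2,0,4,0,0,-2,0,4,0,0,-1.5,0,4,0,0,-1,0,4,0,0,-0.5,0,4,0,0,0,0,4,0,0,0,0,4]
  grip_force: 60

```text
time_s: 4.83
ee_pos: [0.4511, 0.284, 0.1204]
eef_rot: [[-0.956, 0.293, 0.001], [0.293, 0.956, 0.0], [-0.0, 0.0, -1.0]]
ft_force: [-0.1, 0.0, 0.1]
width: 0.466
grip_force: 0.0
```

```bash
python3 -c "
from h import *
st()"
```

```text
4.83 pos [451.1 284.  120.4] yaw_y 72.98 q [ -4.  30. -44. 113.  28.  48.   9.] w 39.6 F [-0.1  0.   0.1] M [-0.04  0.04 -0.03] 0.0
```

Emit:
drive_tool:
  moves: [-0.3,0.55,0,0.2,4,0,0,0,0,4,0,0,0,0,4]

```text
time_s: 5.08
ee_pos: [0.4477, 0.2907, 0.1208]
eef_rot: [[-0.958, 0.288, 0.001], [0.288, 0.958, 0.001], [-0.001, 0.001, -1.0]]
ft_force: [-0.2, 0.2, -0.5]
width: 0.466
grip_force: 0.0
```

Emit:
drive_tool:
  moves: [0,-0.08,0,0,2,0,0,0,0,0.6,0,0,0,0,0.6,0,0,0,0,0.6,0,0,0,0,0.6,0,0,0,0,0.6,0,0,0,0,0.6,0,0,0,0,0.6]
  grip_force: 60

```text
time_s: 5.75
ee_pos: [0.4479, 0.2891, 0.1203]
eef_rot: [[-0.957, 0.289, 0.001], [0.289, 0.957, 0.0], [-0.0, 0.0, -1.0]]
ft_force: [0.0, -1.5, 5.1]
width: 0.093
grip_force: 59.4
```

```bash
python3 -c "
from h import *
st()"
```

```text
5.75 pos [447.9 289.1 120.3] yaw_y 73.22 q [ -5.  30. -44. 113.  28.  48.   9.] w 7.9 F [ 0.  -1.5  5.1] M [-0.26  0.04  0.  ] 59.41329002380371
```

Emit:
drive_tool:
  moves: [0,0,0.5,0,0,0,0,1,0,0,0,0,1.5,0,0,0,0,2,0,0,0,0,2,0,0,0,0,2,0,0,0,0,2,0,0,0,0,2,0,0,0,0,2,0,0,0,0,1.5,0,0,0,0,0.5,0,0,0,0,0,0,0]

```text
time_s: 6.75
ee_pos: [0.4478, 0.2895, 0.2914]
eef_rot: [[-0.957, 0.288, 0.002], [0.288, 0.957, 0.001], [-0.002, 0.002, -1.0]]
ft_force: [-1.2, -0.2, -1.1]
width: 0.094
grip_force: 58.5
```

Run:
```python
from h import *
st(); im=wrist(); cv2.imwrite("pics/w3.png",im["pixels"])
z=im["o"]["ee_pos"][2]; P,u,v=pts(im)
A=(np.hypot(P[:,0]-.448,P[:,1]-.289)<.08)&(P[:,2]>z-.03)&(P[:,2]<z-.018); print(A.sum(),rect(P[A]) if A.sum()>5 else 0)
```

```text
6.75 pos [447.8 289.5 291.4] yaw_y 73.24 q [  3.  19. -52. 103.  16.  66.  19.] w 8.0 F [-1.2 -0.2 -1.1] M [0.   0.02 0.04] 58.52049171924591
957 (array([448.9, 291. ]), array([  8.7, 100.2]), 73.3)
```

View pics/w3.png

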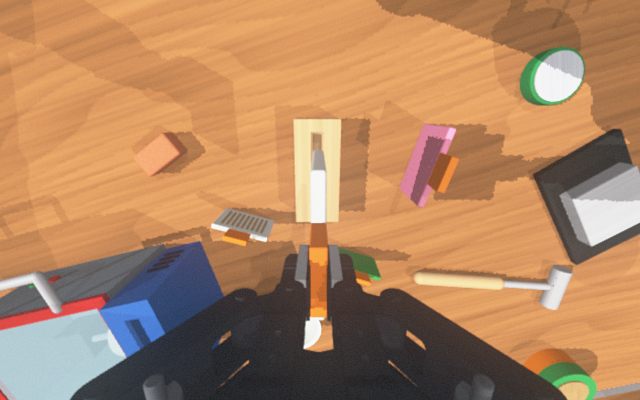

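The cassette is held and hangs straight, clear of the stand. I'm carrying it over the slot.

Emit:
drive_tool:
  moves: [0.4,-0.8,0,0.6,0,0.8,-1.5,0,0.8,0,1.1,-2.1,0,1.2,0,1.1,-2.1,0,1.2,0,1.1,-2.1,0,1.2,0,1.1,-2.1,0,1.2,0,1.1,-2.1,0,1.2,0,1.1,-2.1,0,1.2,0,1.1,-2.1,0,1.2,0,1.1,-2.1,0,1.2,0,1.1,-2.1,0,1.2,0,1.1,-2.1,0,1.2,0,0.8,-1.5,0,0.6,0,0.4,-0.4,0,0.2,0,0,0,0,0,0,0,0,0,0,0]

```text
time_s: 8.13
ee_pos: [0.5808, 0.0382, 0.2891]
eef_rot: [[-0.999, 0.044, -0.002], [0.044, 0.999, 0.001], [0.002, 0.001, -1.0]]
ft_force: [-0.3, 1.2, -1.4]
width: 0.093
grip_force: 58.5
```

Run:
```python
from h import *
st(); im=wrist(); cv2.imwrite("pics/w4.png",im["pixels"])
o=im["o"]; z=o["ee_pos"][2]; P,u,v=pts(im)
A=(np.hypot(P[:,0]-o["ee_pos"][0],P[:,1]-o["ee_pos"][1])<.08)&(P[:,2]>z-.03)&(P[:,2]<z-.018); print(A.sum(),rect(P[A]) if A.sum()>5 else 0)
```

```text
8.13 pos [580.8  38.2 289.1] yaw_y 87.47 q [ 27.  23. -48.  97.  18.  68.  62.] w 7.9 F [-0.3  1.2 -1.4] M [ 0.04 -0.03  0.03] 58.49303126335144
942 (array([581.2,  39.8]), array([ 8.7, 99.2]), 88.0)
```

Emit:
drive_tool:
  moves: [0.15,-0.14,0,0,0,0,0,-1,0,0,0,0,-1,0,0,0,0,-0.5,0,0,0,0,0,0,0,0,0,0,0,0]

```text
time_s: 8.68
ee_pos: [0.5827, 0.0357, 0.2643]
eef_rot: [[-0.999, 0.044, -0.001], [0.044, 0.999, 0.0], [0.001, -0.0, -1.0]]
ft_force: [0.5, -0.9, -1.9]
width: 0.091
grip_force: 58.5
```

Run:
```python
from h import *
st(); im=wrist(); 
o=im["o"]; z=o["ee_pos"][2]; P,u,v=pts(im)
A=(np.hypot(P[:,0]-o["ee_pos"][0],P[:,1]-o["ee_pos"][1])<.08)&(P[:,2]>z-.03)&(P[:,2]<z-.018); print(A.sum(),rect(P[A]) if A.sum()>5 else 0)
cv2.imwrite("pics/w5.png",im["pixels"]); im=bot.get_image("top"); cv2.imwrite("pics/t5.png",im["pixels"])
```

```text
8.68 pos [582.7  35.7 264.3] yaw_y 87.45 q [ 26.  25. -47.  99.  20.  65.  61.] w 7.7 F [ 0.5 -0.9 -1.9] M [0.04 0.05 0.02] 58.52325439453125
946 (array([582.9,  37.3]), array([ 8.7, 99.2]), 87.8)
```

View pics/w5.png

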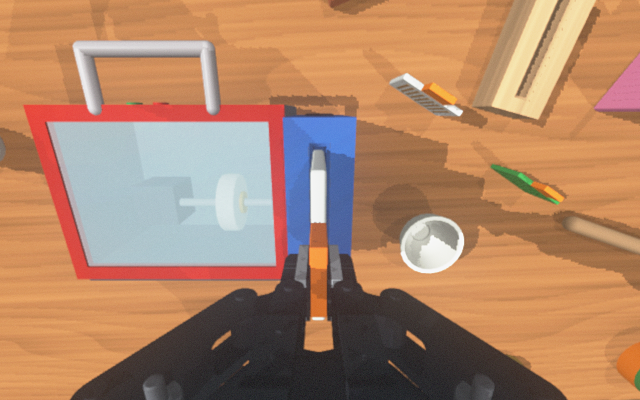

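Run:
```python
from h import *
im=wrist(); H=hsv(im); P,u,v=pts(im); h,s,val=[H[v,u,i] for i in range(3)]
A=(P[:,2]>.144)&(P[:,2]<.157)&(h>100)&(h<130)&(s>100); print(rect(P[A]),P[A][:,0].min())
A=(P[:,2]>.125)&(P[:,2]<.145)&(s>150)&((h<10)|(h>170)); print("frame",rect(P[A]))
bar(im)
```

```text
(array([571.2,  38.4]), array([ 59.5, 126.3]), 87.3) 0.5075165440594117
frame (array([ 576.9, -102.8]), array([220.7, 169.4]), 87.4)
bar 3492 (array([465.5, -96.3]), array([111.5,  42.5]), 87.8) [0.13801507 0.14140381 0.14313895 0.14380993]
frame (array([ 576.9, -102.8]), array([220.7, 169.4]), 87.4) 0.13834345870132758
```

Emit:
drive_tool:
  moves: [0,0.07,0,0,0,0,0,-0.3,0,0,0,0,-0.2,0,0,0,0,-0.2,0,0,0,0,-0.2,0,0,0,0,-0.2,0,0,0,0,-0.2,0,0,0,0,0,0,0]

```text
time_s: 9.5
ee_pos: [0.5829, 0.0362, 0.2515]
eef_rot: [[-0.999, 0.045, -0.001], [0.045, 0.999, -0.0], [0.001, -0.0, -1.0]]
ft_force: [-0.2, -0.4, -1.6]
width: 0.095
grip_force: 58.5
```

```bash
python3 -c "
from h import *
st()"
```

```text
9.5 pos [582.9  36.2 251.5] yaw_y 87.43 q [ 26.  25. -47.  99.  20.  64.  60.] w 8.1 F [-0.2 -0.4 -1.6] M [-0.06 -0.    0.01] 58.52279841899872
```

Emit:
drive_tool:
  moves: [0,0,-0.3,0,0,0,0,-0.5,0,0,0,0,-0.5,0,0,0,0,-0.5,0,0,0,0,-0.5,0,0,0,0,-0.5,0,0,0,0,-0.5,0,0,0,0,-0.5,0,0,0,0,-0.5,0,0,0,0,-0.5,0,0,0,0,-0.5,0,0,0,0,-0.5,0,0,0,0,-0.5,0,0,0,0,-0.3,0,0,0,0,0,0,0]

```text
time_s: 10.75
ee_pos: [0.5827, 0.0362, 0.1851]
eef_rot: [[-0.999, 0.045, -0.001], [0.045, 0.999, -0.0], [0.001, -0.0, -1.0]]
ft_force: [-0.4, 0.2, -0.8]
width: 0.094
grip_force: 58.6
```

```bash
python3 -c "
from h import *
st()"
```

```text
10.75 pos [582.7  36.2 185.1] yaw_y 87.43 q [ 24.  29. -45. 103.  24.  58.  57.] w 8.0 F [-0.4  0.2 -0.8] M [-0.01  0.02 -0.07] 58.5591995716095
```

Emit:
drive_tool:
  moves: [0,0,-0.3,0,0,0,0,-0.3,0,0,0,0,-0.2,0,0,0,0,-0.1,0,0,0,0,-0.1,0,0,0,0,0,0,0]

```text
time_s: 11.25
ee_pos: [0.5831, 0.0363, 0.1759]
eef_rot: [[-0.999, 0.045, -0.0], [0.045, 0.999, 0.0], [0.0, 0.0, -1.0]]
ft_force: [0.3, -0.8, -1.6]
width: 0.09
grip_force: 58.6
```

```bash
python3 -c "
from h import *
st()"
```

```text
11.25 pos [583.1  36.3 175.9] yaw_y 87.43 q [ 24.  30. -44. 104.  25.  57.  57.] w 7.7 F [ 0.3 -0.8 -1.6] M [ 0.02 -0.08  0.03] 58.59987258911133
```

Emit:
drive_tool:
  moves: [0,0,-0.1,0,0,0,0,-0.1,0,0,0,0,0,0,0]

```text
time_s: 11.5
ee_pos: [0.5834, 0.0366, 0.1753]
eef_rot: [[-0.999, 0.045, 0.001], [0.045, 0.999, -0.001], [-0.001, -0.0, -1.0]]
ft_force: [-3.0, -0.7, 8.8]
width: 0.091
grip_force: 59.9
```

Run:
```python
from h import *
st(); im=wrist(); P,u,v=pts(im); H=hsv(im); h,s,val=[H[v,u,i] for i in range(3)]
A=(np.hypot(P[:,0]-.583,P[:,1]-.037)<.055)&(P[:,2]>.14)&(P[:,2]<.165)&(s<80); print(A.sum(),rect(P[A]),np.percentile(P[A][:,2],[5,50,95]))
```

```text
11.5 pos [583.4  36.6 175.3] yaw_y 87.43 q [ 24.  30. -44. 104.  25.  56.  56.] w 7.7 F [-3.  -0.7  8.8] M [-0.26  0.81  0.  ] 59.922725558280945
1109 (array([585.1,  45. ]), array([ 45.8, 101.5]), 87.6) [0.14792144 0.15016542 0.16322708]
```

The floor contact reads 8.8 N at the expected height, so the cassette is home. I'll release it and lift clear.

Emit:
drive_tool:
  moves: [0,0,0.05,0,1.5,0,0,0,0,3,0,0,0,0,4,0,0,0,0,4,0,0,0.5,0,4,0,0,1,0,4,0,0,2,0,4,0,0,2,0,4,0,0,2,0,4,0,0,2,0,4,0,0,2,0,4,0,0,0,0,4]

```text
time_s: 12.55
ee_pos: [0.5851, 0.0374, 0.2947]
eef_rot: [[-0.999, 0.045, 0.007], [0.045, 0.999, 0.001], [-0.007, 0.001, -1.0]]
ft_force: [0.7, -0.2, 0.8]
width: 0.472
grip_force: 0.0
```

Run:
```python
from h import *
st(); im=wrist(); P,u,v=pts(im); H=hsv(im); h,s,val=[H[v,u,i] for i in range(3)]
N=(np.hypot(P[:,0]-.583,P[:,1]-.037)<.058)
A=N&(P[:,2]>.14)&(P[:,2]<.165)&(s<80); print(A.sum(),rect(P[A]),np.percentile(P[A][:,2],[5,50,95]))
A=N&(P[:,2]>.17)&(P[:,2]<.2); print(A.sum(),rect(P[A]),np.percentile(P[A][:,2],[5,50,95]))
bar(im)
cv2.imwrite("pics/w6.png",im["pixels"])
```

```text
12.55 pos [585.1  37.4 294.7] yaw_y 87.44 q [ 27.  23. -48.  96.  18.  68.  62.] w 40.1 F [ 0.7 -0.2  0.8] M [-0.01 -0.05 -0.02] 0.0
523 (array([585.2,  49.8]), array([ 36.6, 100.8]), 87.4) [0.14714318 0.15003744 0.15129641]
459 (array([584.1,  37.9]), array([ 8.9, 39.9]), 87.5) [0.1783299  0.1822056  0.18334169]
bar 2756 (array([465. , -96.4]), array([111.5,  42.4]), 88.5) [0.13813997 0.14141612 0.14312832 0.14373318]
frame (array([577.3, -90.4]), array([245.7, 169.8]), 87.5) 0.1383246792187217
```

View pics/w6.png

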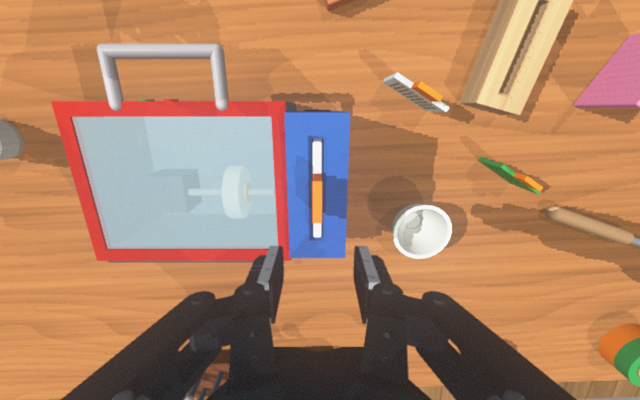

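The cassette is seated at pixels (317,190): tab top at 182 mm, shoulders flush. Next is the bar.

Emit:
drive_tool:
  moves: [-0.9,-0.9,-0.3,-6,3,-0.9,-0.9,-0.3,-6,3,-0.9,-0.9,-0.3,-6,3,-0.9,-0.9,-0.3,-6,3,-0.9,-0.9,-0.3,-6,3,-0.9,-0.9,-0.3,-6,3,-0.9,-0.9,-0.3,-6,3,-0.9,-0.9,-0.3,-6,3,-0.9,-0.9,-0.3,-6,3,-0.9,-0.9,-0.3,-6,3,-0.9,-0.9,-0.3,-6,3,-0.9,-0.9,-0.3,-6,3,-0.9,-0.9,-0.3,-6,3,-0.9,-0.9,-0.3,-6,3,-0.9,-0.9,-0.3,-6,3,0,0,0,0,3,0,0,0,0,3]

```text
time_s: 14.02
ee_pos: [0.4477, -0.0987, 0.2442]
eef_rot: [[0.043, 0.999, -0.001], [0.999, -0.043, -0.0], [-0.0, -0.001, -1.0]]
ft_force: [1.3, 0.3, 0.3]
width: 0.348
grip_force: 0.0
```

Run:
```python
from h import *
st(); im=wrist(); bar(im); cv2.imwrite("pics/w7.png",im["pixels"])
```

```text
14.02 pos [447.7 -98.7 244.2] yaw_y -2.45 q [ 33.  10. -31. 116.   6.  56.  -4.] w 29.6 F [1.3 0.3 0.3] M [-0.02 -0.01 -0.04] 0.0
bar 2368 (array([463.5, -96.1]), array([109.6,  38.5]), 87.2) [0.13782857 0.14142277 0.14288208 0.14344943]
frame (array([ 577.4, -103.1]), array([221. , 171.7]), 87.5) 0.1382825320955966
```

View pics/w7.png

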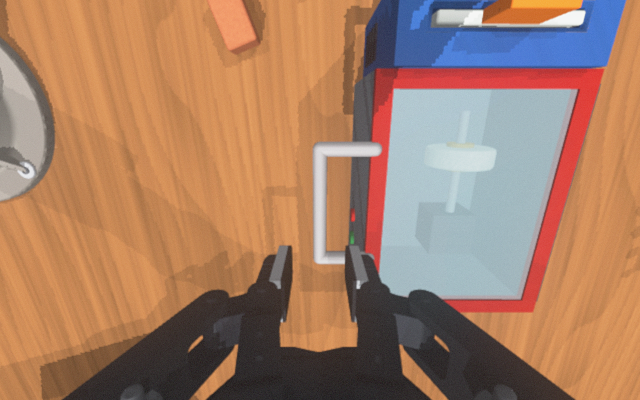

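Emit:
drive_tool:
  moves: [0.23,0.17,-0.5,0,3,0,0,-1.2,0,3,0,0,-1.5,0,3,0,0,-1.5,0,3,0,0,-1.2,0,3,0,0,-0.8,0,3,0,0,-0.5,0,3,0,0,0,0,3]

```text
time_s: 14.73
ee_pos: [0.4503, -0.0964, 0.1716]
eef_rot: [[0.043, 0.999, -0.001], [0.999, -0.043, 0.001], [0.001, -0.001, -1.0]]
ft_force: [-1.3, 0.5, 0.2]
width: 0.351
grip_force: 0.0
```

Emit:
drive_tool:
  moves: [0,0,-1,0,3,0,0,-1,0,3,0,0,-0.8,0,3,0,0,-0.4,0,3,0,0,0,0,3,0,0,0,0,1.5,0,0,0,0,0.8,0,0,0,0,0.8,0,0,0,0,0.8,0,0,0,0,0.8,0,0,0,0,0.8]
  grip_force: 50

```text
time_s: 15.65
ee_pos: [0.4488, -0.0969, 0.1406]
eef_rot: [[0.045, 0.999, -0.003], [0.999, -0.045, -0.0], [-0.0, -0.003, -1.0]]
ft_force: [-5.3, 0.1, 3.0]
width: 0.117
grip_force: 48.7
```

Run:
```python
from h import *
st()
import math
# TCP world offsets of bar vs shut, per angle step
for a in range(0,52,2):
    t=math.radians(a); dx=212-212*math.cos(t)+6*math.sin(t); dz=212*math.sin(t)+6*math.cos(t)-6
    print(a, round(dx*.999/10,2), round(-dx*.0445/10,2), round(dz/10,2))
```

```text
15.65 pos [448.8 -96.9 140.6] yaw_y -2.58 q [ 30.  18. -29. 122.  13.  43. -11.] w 10.0 F [-5.3  0.1  3. ] M [ 0.22  1.18 -0.06] 48.72419536113739
0 0.0 -0.0 0.0
2 0.03 -0.0 0.74
4 0.09 -0.0 1.48
6 0.18 -0.01 2.21
8 0.29 -0.01 2.94
10 0.43 -0.02 3.67
12 0.59 -0.03 4.39
14 0.77 -0.03 5.11
16 0.99 -0.04 5.82
18 1.22 -0.05 6.52
20 1.48 -0.07 7.21
22 1.77 -0.08 7.9
24 2.07 -0.09 8.57
26 2.41 -0.11 9.23
28 2.76 -0.12 9.88
30 3.14 -0.14 10.52
32 3.54 -0.16 11.14
34 3.96 -0.18 11.75
36 4.4 -0.2 12.35
38 4.86 -0.22 12.92
40 5.34 -0.24 13.49
42 5.84 -0.26 14.03
44 6.36 -0.28 14.56
46 6.9 -0.31 15.07
48 7.45 -0.33 15.56
50 8.02 -0.36 16.03
```

Emit:
drive_tool:
  moves: [0.03,0,0.74,0,0.8,0.06,0,0.74,0,0.8,0.09,-0.01,0.73,0,0.8,0.11,0,0.73,0,0.8,0.14,-0.01,0.73,0,0.8,0.16,-0.01,0.72,0,0.8,0.18,0,0.72,0,0.8,0.22,-0.01,0.71,0,0.8,0.23,-0.01,0.7,0,0.8,0.26,-0.02,0.69,0,0.8,0,0,0,0,0.8]

```text
time_s: 16.57
ee_pos: [0.4633, -0.0975, 0.2137]
eef_rot: [[0.045, 0.999, -0.004], [0.999, -0.045, -0.0], [-0.001, -0.004, -1.0]]
ft_force: [-8.4, 0.8, 0.2]
width: 0.118
grip_force: 48.9
```

```bash
python3 -c "
from h import *
st()"
```

```text
16.57 pos [463.3 -97.5 213.7] yaw_y -2.58 q [ 32.  13. -31. 116.   9.  53.  -7.] w 10.0 F [-8.4  0.8  0.2] M [0.24 2.14 0.04] 48.93646717071533
```

Emit:
drive_tool:
  moves: [0.19,-0.01,0.69,0,0.8,0.2,-0.01,0.67,0,0.8,0.34,-0.02,0.66,0,0.8,0.35,-0.01,0.65,0,0.8,0.38,-0.02,0.64,0,0.8,0.4,-0.02,0.62,0,0.8,0.42,-0.02,0.61,0,0.8,0.44,-0.02,0.6,0,0.8,0.46,-0.02,0.57,0,0.8,0.48,-0.02,0.57,0,0.8,0,0,0,0,0.8]

```text
time_s: 17.48
ee_pos: [0.5009, -0.0992, 0.2776]
eef_rot: [[0.045, 0.999, -0.003], [0.999, -0.045, -0.001], [-0.001, -0.003, -1.0]]
ft_force: [-13.3, 1.7, 8.2]
width: 0.112
grip_force: 49.1
```

```bash
python3 -c "
from h import *
st()"
```

```text
17.48 pos [500.9 -99.2 277.6] yaw_y -2.57 q [ 31.  13. -31. 108.   8.  62.  -5.] w 9.6 F [-13.3   1.7   8.2] M [0.38 3.24 0.01] 49.060760736465454
```

Emit:
drive_tool:
  moves: [-0.15,0,0.13,0,0.8,0,0,0,0,0.8]

```text
time_s: 17.65
ee_pos: [0.501, -0.0992, 0.278]
eef_rot: [[0.045, 0.999, 0.002], [0.999, -0.045, -0.0], [0.0, 0.002, -1.0]]
ft_force: [-3.2, 1.5, -0.1]
width: 0.114
grip_force: 49.4
```

Emit:
drive_tool:
  moves: [0.47,-0.02,0.55,0,0.8,0.49,-0.02,0.54,0,0.8,0.52,-0.02,0.53,0,0.8,0.54,-0.02,0.51,0,0.8,0.3,-0.01,0.26,0,0.8,0,0,0,0,0.8,0,0,0,0,0.8,0,0,0,0,0.8,0,0,0,0,0.8]

```text
time_s: 18.4
ee_pos: [0.5241, -0.1002, 0.3016]
eef_rot: [[0.045, 0.999, 0.001], [0.999, -0.045, -0.0], [-0.0, 0.001, -1.0]]
ft_force: [-4.5, 0.6, 4.3]
width: 0.117
grip_force: 48.9
```

Run:
```python
from h import *
st(); im=bot.get_image("scene"); im2=bot.get_image("top")
for c,i in(("scene",im),("top",im2)):
    H=hsv(i); P,u,v=pts(i); h,s,val=[H[v,u,k] for k in range(3)]
    A=(P[:,2]>.12)&(np.hypot(P[:,0]-.6,P[:,1]+.1)<.17)&(s>150)&((h<8)|(h>172))
    Q=P[A]; X=(Q-[.662,-.106,.13])@np.array([.999,-.0445,0]); Z=Q[:,2]-.13
    print(c,A.sum(),"slope deg",np.degrees(np.arctan(np.polyfit(X,Z,1)[0])),X.min(),Z.max())
    A=(np.hypot(P[:,0]-.584,P[:,1]-.037)<.03)&(P[:,2]>.165)&(P[:,2]<.2); print("tab",A.sum(),np.percentile(P[A][:,2],95) if A.sum() else 0)
b=np.vstack([im["pixels"][120:320,140:480],im2["pixels"][100:300,140:480]]); cv2.imwrite("pics/e.png",cv2.resize(b,None,fx=1.45,fy=1.45))
```

```text
18.4 pos [ 524.1 -100.2  301.6] yaw_y -2.57 q [ 30.  14. -31. 103.   8.  65.  -6.] w 9.9 F [-4.5  0.6  4.3] M [ 0.33  1.27 -0.03] 48.92155408859253
scene 1346 slope deg -48.199152855605696 -0.11389819489145986 0.13521385450136447
tab 73 0.18466905518742155
top 256 slope deg -50.8014776254913 -0.13470751836574815 0.4858386275695352
tab 66 0.1836232519701928
```

View pics/e.png

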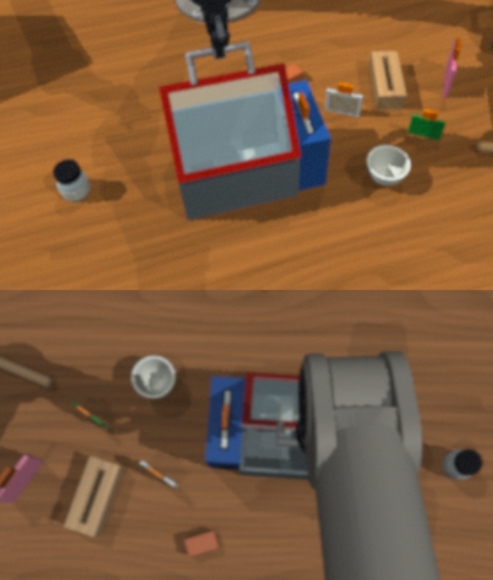

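The guard is open at about 48–50° with its bar in the gripper. The cassette is still home and the bystanders haven't moved.

```bash
python3 -c "
from h import *
st(); print(bot.close_job())"
```

```text
18.5 pos [ 524.1 -100.2  301.6] yaw_y -2.57 q [ 30.  14. -31. 103.   8.  65.  -6.] w 9.7 F [-5.5  2.1  2.7] M [0.4  1.27 0.02] 48.91703903675079
the job is handed in; nothing more can be done
None
```

Job handed in at 18.5 s: the filter cassette is fully home in the blue housing and released, and the gripper is holding the guard steady at about 49° open.

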